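Index the print pallet and hold it out for loading

TASK

Get the print pallet ready for a shirt to be pulled over it: turn the turntable clockwise (seen from above) until it clicks into its detent (the yellow stripe on the disc meets the one on the plunger block), leaving the pallet board in its channel, then slide the board out over the bed's front edge until its red line is level with that edge. The board is then past its balance point, so keep hold of its blue grip block (or keep the tail pressed down) so that it stays flat on the bed, and finish while still holding it; never let it tip, lift it off the bed or disturb the other things on the table.

Things in the scene. Friction and masses are not known exactly. Their poses are not given: they have to be found in the camera images.
- turntable (a joint): turntable angle in rad, growing clockwise seen from above; starts at 0, stops at -0.15 and 1.55. Light friction (0.12 N m). Its only detent lies somewhere between 0.85 and 1.25, where the notch meets the plunger; getting in or out of the detent takes about 0.45 N m, and it pulls in from about 0.05 either side
- notch (a point): the notch (between two small bumps) in the turntable's rim, 125 mm from the axis, at the disc's top face; a yellow stripe on the disc points at it. It turns with the turntable
- plunger_tip (a point): where the fixed spring plunger meets the rim, 125 mm from the axis, level with the disc's top face; a dark block (30 x 26 mm, 50 mm tall) with a yellow stripe on top stands just outside it. The turntable is in its detent when the notch is here
- bed_axis (a point): on the turntable's vertical axis, at the bed's top face, 67 mm above the table; x (turning with it) along the channel to the bed's front edge, z up. A dark steel disc 250 mm across (top 52 mm above the table) carries a grey bed 220 mm long (x), 115 mm wide, with a guide rail 10 mm tall along each long side; the channel between them is 95 mm wide
- bed_edge (a point): middle of the bed's front edge, on its top face 67 mm above the table, 110 mm from the axis; x points outward (the way the board slides), z up
- turn_post (a point): centre of the round red sleeve (18 mm diameter) of an upright post on the disc beside the channel, for turning the turntable: 105 mm from the axis on the bed's +y side, 96 mm above the table; the sleeve reaches from 77 to 115 mm above the table (thin steel stem below)
- grip (a point): centre of the blue grip block on the tail of the pallet board: 50 mm long (x, along the board), 24 mm wide (y), 38 mm tall, upright on the board and fixed to it; its centre is 101 mm above the table, its foot 82 mm and its top 120 mm. Axes: x along the board to its front end, z up
- mark (a point): middle of the red line on the pallet board, at the height of the board's underside; x along the board to its front end. The line is 10 mm wide, crosses the board, and lies 205 mm behind the board's front end and 65 mm ahead of the grip block's centre
- pallet: the loose pallet board, wood with a white face, 300 x 90 x 15 mm, about 0.35 to 0.55 kg with its grip block; origin at the centre of its underside, x to the front end (white), z up. It lies in the channel on the bed, front end out by 50 to 90 mm at the start; its balance point is about 10 mm behind its centre
- tub_orange: bystander, leave alone: orange ink tub with white lid, 72 mm across, 85 mm tall; origin at the centre of its underside
- tub_blue: bystander, leave alone: blue ink tub, 72 mm across, 75 mm tall; origin at the centre of its underside
- tub_white: bystander, leave alone: white ink tub, 72 mm across, 90 mm tall; origin at the centre of its underside
- dropper: bystander, leave alone: amber dropper bottle, 32 mm across, 80 mm tall; origin at the centre of its underside
- squeegee: bystander, leave alone: squeegee lying flat, wooden back 35 x 220 x 22 mm (long along its y); origin at the centre of its underside
- palette: bystander, leave alone: white plate, 130 mm across, 16 mm tall; origin at the centre of its underside
- basket: bystander, leave alone: yellow open basket 160 x 240 x 75 mm, a black marker inside; origin at the centre of its underside

How it is judged:
On the way, in this order (a step that is already met when the one before it is completed fails the run):
1. the turntable is in its detent, the board still back in its channel (horizontal distance between notch and plunger_tip below 0.006 m and x of mark in the frame of bed_edge below -0.06 m), for 0.2 s.
2. the board is slid out past its balance point, flat on the bed, the turntable still in its detent (horizontal distance between notch and plunger_tip below 0.006 m and angle between pallet's own z axis and vertical below 0.04 rad and x of mark in the frame of bed_edge above -0.035 m and z of mark in the frame of bed_edge between -0.005 and 0.006 m), for 0.1 s.
At the end, for the whole second after the job is handed in: The turntable is in its detent (notch within 6 mm of the plunger); the red line is within 8 mm of the bed's front edge; the board lies flat in its channel on the bed (tilt under 0.04 rad) and still; the gripper's fingers still hold it (contact of more than 1 N) (horizontal distance between notch and plunger_tip below 0.006 m and x of mark in the frame of bed_edge between -0.008 and 0.008 m and y of mark in the frame of bed_edge between -0.008 and 0.008 m and z of mark in the frame of bed_edge between -0.005 and 0.006 m and angle between pallet's own z axis and vertical below 0.04 rad and contact force between the fingers and pallet above 1 N and linear speed of pallet below 0.02 m/s and angular speed of pallet below 0.1 rad/s and angle between the x axis of pallet and the x axis of bed_edge, either way round below 0.06 rad and contact force between pallet and turntable above 0.5 N); the arm keeps its last pose, push and grip.
It fails at once if the board tips (over 0.12 rad) (angle between pallet's own z axis and vertical above 0.12 rad).
It fails at once if the board is lifted off the bed (15 mm or more) (z of mark in the frame of bed_edge above 0.015 m).
It fails at once if another thing on the table is disturbed (moved over 25 mm) (distance of any of tub_orange, tub_blue, tub_white, dropper, squeegee, palette, basket from where it was at the start of the episode above 0.025 m).
It also fails if it takes over 54 s, if anything falls off the work surface, if the arm or the gripper's body presses on something with over 40 N, if the wrist force passes 120 N, or if a joint passes its speed limit or range.

ROBOT

A 7-joint arm with a two-finger parallel gripper is mounted at the origin on the work surface. World frame = base frame: x ahead of the robot, y to its left, z up, the work surface at z = 0. Lengths are in m, angles in rad, forces in N, time in s.
With the tool pointing down it reaches from about 0.4 to 0.875 m from the base axis. Payload 19.3 kg.
Tool frame: the origin (TCP) lies midway between the tips of the shut fingers; the grasp point (between the pads) lies 19 mm behind it; x points along the fingers, y is the direction in which the jaws open and shut, and the axes are right-handed (so a half turn about x gives the same grasp; the last joint's range is limited). The gripper opens to 85 mm and grips with 20 to 120 N. Pads are 22 mm wide; open, the fingers measure 114 mm over their backs; the gripper's body (76 mm by 85 mm) begins 54 mm behind the grasp point. The pads swing forward as they close: fully open they stand 13 mm farther back than shut.
Start: joints at [1.049, 0.521, -0.036, 1.599, 0.021, 1.021, -0.113], TCP at [0.273, -0.562, 0.192] pointing down, gripper open.
Joint ranges: [-2.91, 2.91], [-0.3, 2.13], [-1.5, 1.42], [0.17, 2.43], [-1.26, 4.41], [0.16, 1.93], [-2.52, 2.52]. Speed limits (rad/s): [1.89, 1.89, 2.39, 2.39, 3.01, 3.01, 3.01].

INTERFACE

Orientations are given as [roll, pitch, yaw] about the fixed x, y, z axes, in that order (R = Rz(yaw) Ry(pitch) Rx(roll)).
In Python, from workcell import telemetry, vision, workorder gives the robot as it stands. The module is installed in compiled form; this text tells all that it offers.
- The arm moves only by the tool play_rows, never from a script. Its argument "deltas" is a list of rows, each a list of 7 numbers: the shift along the world's x, y, z in mm, then the turn, a rotation vector about the world's x, y, z in degrees, then the finger opening in mm, from 0 to 85.4. In form: [[x, y, z, wx, wy, wz, jaw], ...]. A call has 1 to 8 rows; each row shifts and turns the commanded pose from where the row before left it; what a row does not reach is not made up. A row lasts 1/8 s, in which the tool goes at most 62.5 mm and 10.7 degrees, less where a joint would pass 70% of its speed; a pose out of reach is approached as far as the arm can. A call with a gripper value outside its range is refused whole. The fingers move at their own pace and stop on an object; "grip_force" is the grip in N (left out, the last holds). Time passes only in rows, so rows that do not move let the fingers close. It gives the time, the measured TCP pose, the force and the opening at its end, in the units of the state.
- telemetry.observe(): the state, without advancing time (a new reading comes with each control period).
- vision.grab_frame(name): name is "side" or "top" or "wrist"; returns the picture (420x560x3 uint8, red, green, blue); there is no depth.
- vision.camera_info(name): a dict with "mtx" (3x3 intrinsics, pixels), "k1" (the pictures are not rectified: a ray, as slopes to the right and down, at radius r is drawn at 1 + k1 r^2 times it, then the intrinsics apply), "rvec" (rotation vector, rad) and "tvec" (3), from world to camera coordinates, as OpenCV has them. Camera axes: x right, y down, z forward; pixel columns grow to the right and rows downward; lengths in m; the calibration is good to about 2 mm. A picture is of the moment at which its call begins: read the wrist's pose just before it. camera_info takes no time and is no camera call; for the wrist camera it gives the pose at the moment of the call.
- workorder.job_done(): hands the job in, once; it reports no verdict.
The state is a dict: "clock": time; "qpos": joint angles; "qd": joint speeds; "joint_efforts": joint torques, N m; "position": TCP position; "tool_rot": TCP orientation; "force": force on the tool from outside, world axes, zero at the start; "moment": the same for the moment, N m; "grip_width": finger opening in m.
Only numpy, scipy, OpenCV 4.12 (cv2) and the standard library are available. Lean on these libraries where they do the work, as an engineer would, in place of code of your own. Each camera call takes 0.05 s, during which the arm holds its last target. There are 200 camera calls.

## Working session

There is one attempt and no reset: what is moved stays moved. The work goes in short steps, Python scripts to look and compute and a tool call to move; the robot and the scene stay as the last step left them, time stands still between calls to the robot, and variables do not carry over. Pictures are saved under pics/ and viewed, about 8 in all and at most 12, crops included, and the job is handed in when it is done.

Besides the shell and the picture viewer there is one more tool, called after ">>>" as name(argument=value, ...) on one line, values as JSON. play_rows: Moves the arm, as the interface text tells. Its arguments: {"type":"object","properties":{"deltas":{"type":"array","items":{"type":"array","items":{"type":"number"}}},"grip_force":{"type":"number"}},"required":["deltas"]}

```bash
mkdir -p pics; cat > h.py <<'E'
import numpy as np, cv2
from workcell import telemetry, vision, workorder
def grab(name, fn=None):
    info=vision.camera_info(name); im=vision.grab_frame(name)
    if fn: cv2.imwrite('pics/'+fn, im[:,:,::-1])
    return im, info
def ray(info,u,v):
    K=np.array(info['mtx']); xd=(u-K[0,2])/K[0,0]; yd=(v-K[1,2])/K[1,1]
    rd=np.hypot(xd,yd); r=rd
    for _ in range(30): r=rd/(1+info['k1']*r*r)
    s=r/rd if rd>0 else 1
    R,_=cv2.Rodrigues(np.array(info['rvec'],float)); t=np.array(info['tvec'],float).ravel()
    d=R.T@np.array([xd*s,yd*s,1]); return -R.T@t, d
def plane(info,u,v,z):
    o,d=ray(info,u,v); return o+d*(z-o[2])/d[2]
def proj(info,P):
    R,_=cv2.Rodrigues(np.array(info['rvec'],float)); c=R@np.array(P,float)+np.array(info['tvec'],float).ravel()
    x,y=c[:2]/c[2]; f=1+info['k1']*(x*x+y*y); K=np.array(info['mtx'])
    return K[0,0]*x*f+K[0,2],K[1,1]*y*f+K[1,2]
E
python3 - <<'E'
from h import *
for n in ('top','side'):
    im,i=grab(n,n+'0.png'); print(n,i); print(ray(i,280,210))
print(telemetry.observe())
E
```

```text
top {'mtx': array([[419.26195716,   0.        , 275.4179339 ],
       [  0.        , 419.26195716, 210.05072708],
       [  0.        ,   0.        ,   1.        ]]), 'k1': -0.0516214284763677, 'rvec': array([ 2.14728332, -2.15801034,  0.14056054]), 'tvec': array([-0.06360658,  0.52379919,  1.30320142])}
(array([ 0.34777951, -0.06753389,  1.36060057]), array([ 0.13140912, -0.00994419, -0.9913386 ]))
side {'mtx': array([[504.79270163,   0.        , 279.79494599],
       [  0.        , 504.79270163, 212.1124993 ],
       [  0.        ,   0.        ,   1.        ]]), 'k1': 0.033192654816657424, 'rvec': array([ 0.78123022, -2.36687915,  1.34175263]), 'tvec': array([0.3643585 , 0.25774156, 1.12704881])}
(array([-0.20466953,  0.88740364,  0.80003251]), array([ 0.51212147, -0.69121314, -0.50987614]))
{'clock': 0.1, 'qpos': array([ 1.04876691,  0.52195562, -0.03628848,  1.59992287,  0.02116544,
        1.0211306 , -0.11280537]), 'qd': array([-0.00173428, -0.00104565, -0.00091504, -0.00042925, -0.00093416,
        0.00052001,  0.00102929]), 'joint_efforts': array([ 3.35004850e-03, -9.28481770e+01,  1.98381163e+00, -3.70529616e+01,
        1.81412202e-02,  5.26465155e-03,  4.62175467e-05]), 'position': array([ 0.27268959, -0.56199708,  0.19149306]), 'tool_rot': array([-1.50993493,  1.56976356,  2.08341843]), 'force': array([0.28549455, 0.00695499, 0.22578388]), 'moment': array([ 0.00799607, -0.03209728, -0.00197345]), 'grip_width': 0.08577577396197615}
```

View pics/top0.png

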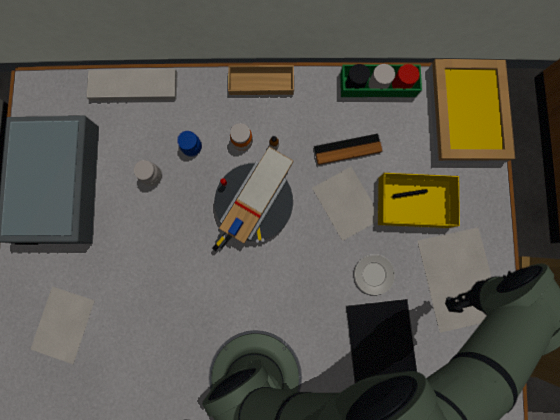

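View pics/side0.png

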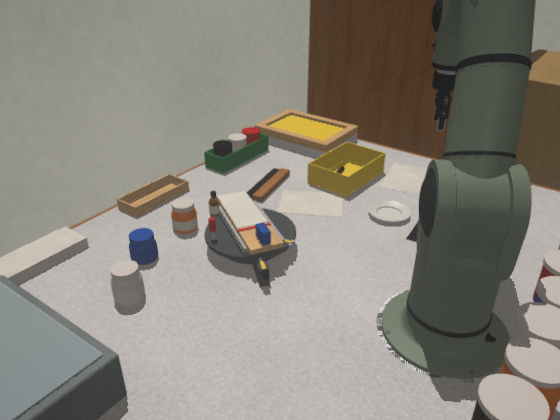

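The top view shows the disc centred near (253,201). The board points up-right, the red post is at (223,183), the blue grip at (236,226) and the red line at (247,211). The disc stripe is at (260,235) and the plunger stripe at (220,241). The side view agrees, and no obstacles lie in the sweep.

```bash
cat > m.py <<'E'
from h import *
def blobs(im,lo,hi,roi,mina=4):
    hsv=cv2.cvtColor(im,cv2.COLOR_RGB2HSV); m=cv2.inRange(hsv,np.array(lo),np.array(hi))
    k=np.zeros_like(m); x0,y0,x1,y1=roi; k[y0:y1,x0:x1]=m[y0:y1,x0:x1]
    n,l,s,c=cv2.connectedComponentsWithStats(k)
    return sorted([(int(s[i,4]),c[i].round(1).tolist(),s[i,:4].tolist()) for i in range(1,n) if s[i,4]>=mina],reverse=True)
R={'red':((0,150,60),(8,255,255)),'red2':((170,150,60),(180,255,255)),'blue':((105,120,40),(130,255,255)),'yel':((22,140,90),(35,255,255))}
E
python3 - <<'E'
from m import *
top=cv2.imread('pics/top0.png')[:,:,::-1].copy(); it=vision.camera_info('top')
for n,r in R.items(): print(n,blobs(top,*r,(200,120,310,270)))
side=cv2.imread('pics/side0.png')[:,:,::-1].copy()
for n,r in R.items(): print('side',n,blobs(side,*r,(195,180,310,290)))
c=top[120:265,190:310][:,:,::-1]; s=side[175:290,195:310][:,:,::-1]
cv2.imwrite('pics/c0.png',np.hstack([cv2.resize(c,(480,580),interpolation=cv2.INTER_CUBIC)]))
E
```

```text
red [(85, [247.3, 209.1], [235, 201, 26, 17]), (25, [222.7, 180.8], [220, 178, 6, 6])]
red2 []
blue [(130, [235.2, 226.2], [229, 218, 14, 17]), (8, [200.0, 145.5], [200, 142, 1, 8])]
yel [(39, [258.6, 233.9], [257, 227, 4, 14]), (33, [220.1, 240.6], [217, 236, 8, 10])]
side red [(31, [245.8, 228.5], [238, 226, 17, 6]), (14, [211.5, 219.0], [209, 218, 6, 3]), (6, [267.5, 223.7], [266, 223, 4, 2])]
side red2 []
side blue [(91, [262.5, 228.1], [256, 223, 14, 11])]
side yel [(28, [262.5, 265.0], [260, 262, 6, 7]), (12, [287.7, 240.8], [285, 240, 6, 3]), (4, [308.8, 181.2], [308, 180, 2, 3])]
```

View pics/c0.png

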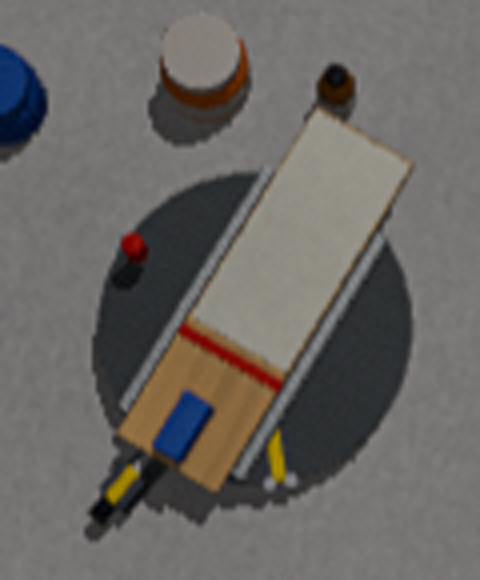

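The crop shows the notch bumps at about (260,240.8), the disc rim at columns 213–293 with its top at row 163, and the red post top at (223,181).

```bash
cat > a.py <<'E'
from m import *
it=vision.camera_info('top'); P=lambda u,v,z: plane(it,u,v,z)
l=P(213.25,203,.052); r=P(293,203,.052); t=P(253,163,.052)
print('disc',l,r,t)
A=np.array([t[0]-.125,(l[1]+r[1])/2]); 
n=P(260,240.8,.052)[:2]; pl=P(220.1,240.6,.050)[:2]; post=P(222.7,180.8,.110)[:2]; mk=P(247.3,209.1,.082)[:2]; g=P(235.2,226.2,.116)[:2]
print('A',A)
ang=lambda v: np.arctan2(v[1],v[0])
for k,v in dict(n=n,pl=pl,post=post,mk=mk,g=g).items(): print(k,v,np.linalg.norm(v-A),ang(v-A))
bd=mk-g; print('board dir',ang(bd),np.linalg.norm(bd))
# refine A from post, board line
h=ang(bd); ex=np.array([np.cos(h),np.sin(h)]); ey=np.array([-ex[1],ex[0]])
print('g,mk,post in bed frame',[( (v-A)@ex,(v-A)@ey) for v in (g,mk,post)])
print('turn',ang(n-A)-ang(pl-A))
E
python3 a.py
```

```text
disc [0.54463095 0.13010133 0.052     ] [ 0.5433174  -0.12182446  0.052     ] [0.67334428 0.00473785 0.052     ]
A [0.54834428 0.00413843]
n [ 0.42464374 -0.01766687] 0.12560769660896323 -2.9671102034648063
pl [0.4259271  0.10724094] 0.16005028234374083 2.441631148121141
post [0.60401361 0.09358087] 0.10535191134423177 1.0140659609273444
mk [0.52057456 0.0202763 ] 0.03211834689721058 2.615162505962692
g [0.46472003 0.05384413] 0.09728140466260328 2.605305933731441
board dir -0.5411447118149328 0.06516538688668995
g,mk,post in bed frame [(np.float64(-0.09728025674011002), np.float64(-0.0004725904225082746)), (np.float64(-0.03211486985342008), np.float64(-0.00047259042250827354)), (np.float64(0.0016419119685886466), np.float64(0.1053391159492535))]
turn -5.408741351585947
```

```bash
cat > b.py <<'E'
from m import *
it=vision.camera_info('top'); isd=vision.camera_info('side')
def tri(a,b):
    o1,d1=ray(it,*a); o2,d2=ray(isd,*b)
    s=np.linalg.lstsq(np.c_[d1,-d2],o2-o1,rcond=None)[0]; p,q=o1+s[0]*d1,o2+s[1]*d2
    return (p+q)/2,np.linalg.norm(p-q)
A=np.array([.5483,.0041])
for n,a,b in [('pl',(220.1,240.6),(262.5,265)),('notchstripe',(258.6,233.9),(287.7,240.8)),('post',(222.7,180.8),(211.5,218.5))]:
    p,e=tri(a,b); print(n,p,e,np.hypot(*(p[:2]-A)),np.arctan2(p[1]-A[1],p[0]-A[0]))
E
python3 b.py
```

```text
pl [0.4263439  0.10768535 0.04826693] 0.0007525297826102794 0.16001004525144585 2.4374668581210432
notchstripe [ 0.44334452 -0.01513202  0.0470405 ] 0.007650472645827001 0.10670296919824669 -2.960363417426402
post [0.60435145 0.09385579 0.11086194] 0.0012504123065201545 0.10581997710255132 1.0125650012326333
```

```bash
python3 - <<'E'
from h import *
from scipy.spatial.transform import Rotation as Ro
s=telemetry.observe(); M=Ro.from_euler('xyz',s['tool_rot']).as_matrix(); print(M.round(3)); print(np.degrees(np.arctan2(M[1,1],M[0,1])))
E
```

```text
[[-0.001  0.437 -0.9  ]
 [ 0.001 -0.9   -0.437]
 [-1.    -0.001  0.   ]]
-64.11601973359141
```

>>> play_rows(deltas=[[21,41,0,0,0,2,60],[21,41,0,0,0,2,40],[21,41,0,0,0,2,40],[21,41,0,0,0,2,40],[21,41,0,0,0,2,40],[21,41,0,0,0,2,40],[21,41,0,0,0,2,40],[21,41,0,0,0,2,40]], grip_force=40)

```text
clock: 1.1
position: [0.4412, -0.2329, 0.1919]
tool_rot: [-0.929, 1.571, 2.945]
force: [0.6, -0.6, -0.1]
grip_width: 0.0399
```

>>> play_rows(deltas=[[21,41,0,0,0,2,40],[21,41,0,0,0,2,40],[21,41,0,0,0,2,40],[21,41,0,0,0,2,40],[20,41,0,0,0,2,40],[20,41,0,0,0,3,40],[20,41,0,0,0,3,40],[20,41,0,0,0,3,40]])

```text
clock: 2.1
position: [0.6052, 0.095, 0.1917]
tool_rot: [-0.676, 1.57, -2.754]
force: [0.8, -1.0, 0.5]
grip_width: 0.04
```

>>> play_rows(deltas=[[-1,-1,-30,0,0,0,40],[0,0,-30,0,0,0,40],[0,0,-30,0,0,0,40],[0,0,-15,0,0,0,40],[0,0,0,0,0,0,24],[0,0,0,0,0,0,15],[0,0,0,0,0,0,15]], grip_force=20)

```text
clock: 2.98
position: [0.6044, 0.0928, 0.088]
tool_rot: [2.242, 1.569, 0.163]
force: [0.2, 1.3, 0.7]
grip_width: 0.0151
```

```bash
python3 - <<'E'
from m import *
im,_=grab('wrist'); t,_=grab('top')
cv2.imwrite('pics/w1.png',np.hstack([cv2.resize(im,(480,360)),cv2.resize(t[140:260,190:296],(318,360))])[:,:,::-1])
s=telemetry.observe(); print(s['qpos'].round(2),s['force'],s['grip_width'])
E
```

```text
[-0.02  0.64 -0.33  1.71  0.27  0.83 -0.98] [-1.43360724  0.45169169 -0.07388233] 0.015154325249365544
```

View pics/w1.png

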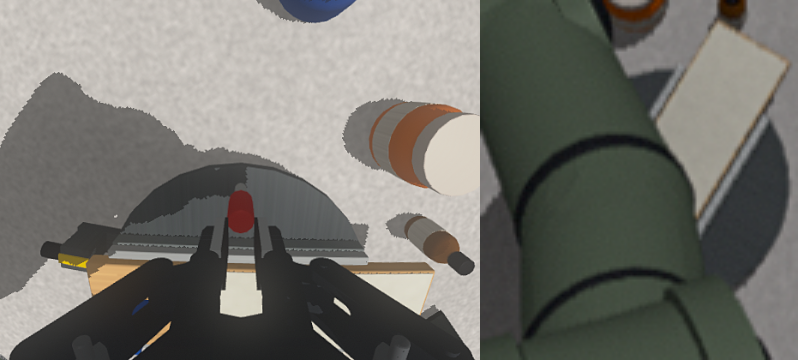

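The wrist view shows the red sleeve at about (240,210), just outward of the fingers and not between the pads. The opening of 15 mm agrees with that. I'll locate it numerically.

```bash
python3 - <<'E'
from m import *
im,i=grab('wrist'); cv2.imwrite('pics/w2.png',im[:,:,::-1])
print('red',blobs(im,*R['red'],(0,0,560,420),20), blobs(im,*R['yel'],(0,0,560,420),20))
for z in (.077,.096,.115): print(z,proj(i,(.604,.0938,z)))
print('cam',ray(i,280,210)); s=telemetry.observe(); print(s['position'],s['tool_rot'])
for z in (.052,.069,.088,.107): print('tcp',z,proj(i,(.6044,.0928,z)))
E
```

```text
red [(1234, [280.7, 247.1], [266, 222, 30, 50])] [(377, [84.5, 303.5], [68, 296, 36, 17])]
0.077 (np.float64(280.3891545521569), np.float64(229.7098052066269))
0.096 (np.float64(280.32127002687946), np.float64(241.69781972897022))
0.115 (np.float64(280.2391416404964), np.float64(256.2248107624207))
cam (array([0.64143396, 0.16010227, 0.26786018]), array([-0.15496339, -0.2712647 , -0.94997409]))
[0.6040969  0.09271966 0.08753931] [2.19775951 1.56999982 0.11873914]
tcp 0.052 (np.float64(281.62393242352454), np.float64(217.69821725687018))
tcp 0.069 (np.float64(281.6640979104201), np.float64(226.21718133964356))
tcp 0.088 (np.float64(281.71674809083777), np.float64(237.40451471711452))
tcp 0.107 (np.float64(281.77992954305154), np.float64(250.8604795059567))
```

>>> play_rows(deltas=[[0,0,0,0,0,0,5],[0,0,0,0,0,0,5]])

```text
clock: 3.38
position: [0.6039, 0.0927, 0.0871]
tool_rot: [2.125, 1.571, 0.046]
force: [0.3, 0.3, 0.0]
grip_width: 0.0046
```

```bash
python3 - <<'E'
from m import *
im,i=grab('wrist'); cv2.imwrite('pics/w3.png',cv2.resize(im[190:390,160:400],(720,600),interpolation=cv2.INTER_CUBIC)[:,:,::-1])
s=telemetry.observe(); print(s['position'],s['grip_width'],s['force'],blobs(im,*R['red'],(0,0,560,420),20))
E
```

```text
[0.60383473 0.09270985 0.08701429] 0.004912380504552088 [ 0.87237908 -1.10036709  0.03512136] [(955, [281.0, 243.4], [266, 223, 31, 49])]
```

View pics/w3.png

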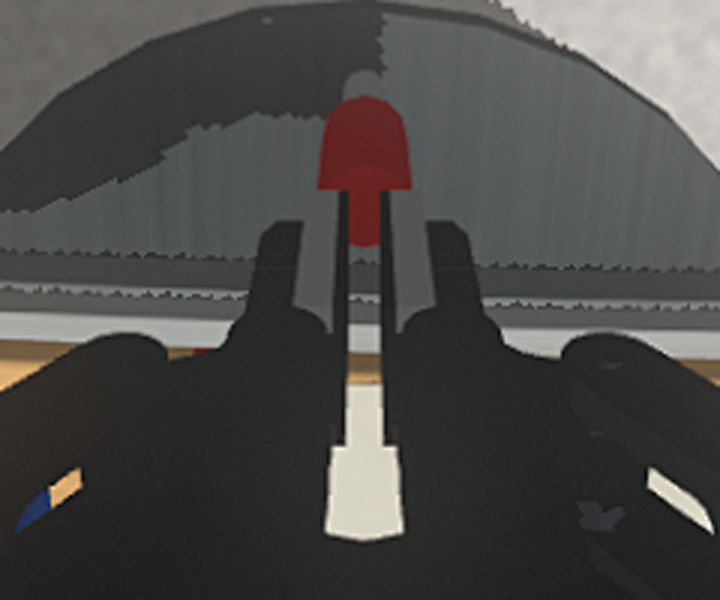

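The fingertips, at crop row ~190, cover the sleeve's top face at rows 165–247. So they appear to be above the sleeve, even though the TCP reads z=0.087. I'll check from the side.

```bash
python3 - <<'E'
from m import *
im,i=grab('side'); cv2.imwrite('pics/s2.png',cv2.resize(im[130:290,150:350],(750,600),interpolation=cv2.INTER_CUBIC)[:,:,::-1])
for z in (.077,.087,.115): print(z,[(a-b)*3.75 for a,b in zip(proj(i,(.604,.0933,z)),(150,130))])
E
```

```text
0.077 [np.float64(235.77801271681383), np.float64(372.8795780506265)]
0.087 [np.float64(234.80273970243348), np.float64(360.8802344149326)]
0.115 [np.float64(232.02774286806698), np.float64(326.7839701222483)]
```

View pics/s2.png

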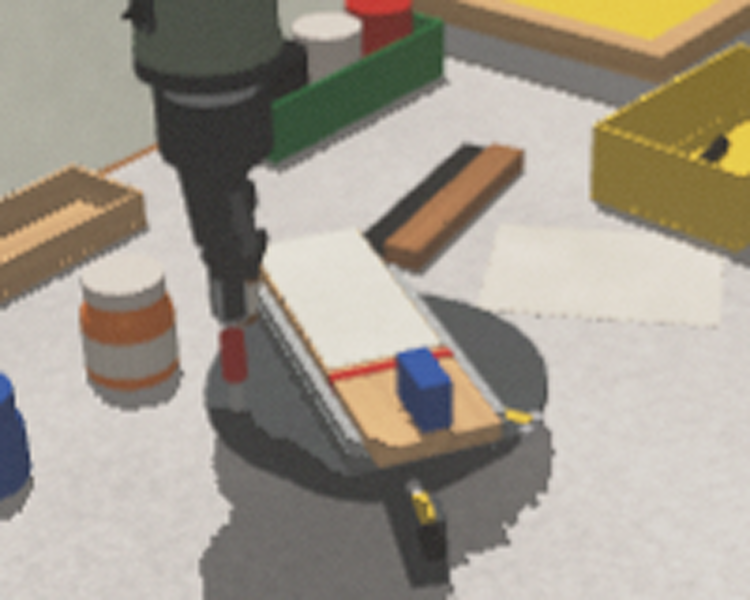

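The side view settles it: the fingertips end at crop row ~325 (z≈0.118), right on top of the sleeve, while telemetry says 0.087. The fingers really end about 30 mm higher than reported, so I'll add that offset, open and descend.

>>> play_rows(deltas=[[0,1,0,0,0,0,40],[0,0,0,0,0,0,40],[0,0,0,0,0,0,40],[0,0,-12,0,0,0,40],[0,0,-12,0,0,0,40],[0,0,-9,0,0,0,40],[0,0,0,0,0,0,12],[0,0,0,0,0,0,12]])

```text
clock: 4.47
position: [0.6036, 0.0937, 0.0536]
tool_rot: [-1.019, 1.57, -3.098]
force: [1.3, 0.2, -11.9]
grip_width: 0.017
```

>>> play_rows(deltas=[[0,0,0,0,0,0,12]])

```text
clock: 4.6
position: [0.6036, 0.0937, 0.0537]
tool_rot: [-1.186, 1.57, 3.019]
force: [2.6, 1.1, -14.7]
grip_width: 0.0172
```

The grip reads 17 mm on the 18 mm sleeve, so the post is now between the pads. Next I'll loosen to a loose cage and plan the arc.

```bash
python3 - <<'E'
import numpy as np
th=1.016-.05*np.arange(19); p=1000*.1054*np.c_[np.cos(th),np.sin(th)]
r=np.round(p,0); print(np.diff(r,axis=0).astype(int).tolist())
E
```

```text
[[4, -3], [4, -3], [4, -4], [4, -3], [4, -4], [4, -4], [3, -4], [3, -4], [3, -4], [3, -5], [2, -5], [2, -4], [2, -5], [2, -5], [2, -5], [1, -5], [1, -6], [1, -5]]
```

>>> play_rows(deltas=[[0,0,0,0,0,0,22.5],[0,0,0,0,0,0,22.5]])

```text
clock: 4.85
position: [0.6042, 0.0938, 0.0546]
tool_rot: [2.26, 1.57, 0.181]
force: [-0.4, -0.2, 0.1]
grip_width: 0.0227
```

>>> play_rows(deltas=[[4,-3,0,0,0,-2.9,22.5],[4,-3,0,0,0,-2.9,22.5],[4,-4,0,0,0,-2.9,22.5],[4,-3,0,0,0,-2.9,22.5],[4,-4,0,0,0,-2.9,22.5],[4,-4,0,0,0,-2.9,22.5],[3,-4,0,0,0,-2.9,22.5],[3,-4,0,0,0,-2.9,22.5]])

```text
clock: 5.85
position: [0.6341, 0.0645, 0.054]
tool_rot: [-3.081, 1.571, 0.715]
force: [0.2, 1.9, -0.5]
grip_width: 0.0223
```

```bash
cat > c.py <<'E'
from m import *
import sys
s=telemetry.observe(); im,i=grab('wrist',sys.argv[1]); t,it=grab('top',sys.argv[1]+'_t.png'); d,isd=grab('side',sys.argv[1]+'_s.png')
print(s['position'].round(4),s['force'].round(1),s['qpos'].round(2))
for n in ('red','blue','yel'):
    print(n,'W',blobs(im,*R[n],(0,0,560,420),20)[:4]); print('  T',blobs(t,*R[n],(190,140,320,280))[:4]);print('  S',blobs(d,*R[n],(195,180,320,290))[:4])
E
python3 c.py w4.png
```

```text
[0.6341 0.0645 0.054 ] [ 0.2  1.9 -0.5] [-0.05  0.71 -0.21  1.66  0.19  0.79 -1.27]
red W [(2036, [276.1, 275.6], [257, 243, 39, 65])]
  T []
  S [(20, [237.5, 227.5], [233, 227, 10, 2]), (19, [259.9, 227.3], [254, 227, 13, 2])]
blue W [(162, [156.8, 411.3], [144, 400, 23, 20])]
  T [(11, [190.5, 153.1], [190, 150, 3, 6])]
  S []
yel W []
  T []
  S [(48, [315.0, 182.0], [308, 180, 12, 7]), (27, [275.4, 246.9], [272, 244, 9, 6]), (20, [262.4, 264.8], [260, 262, 5, 7])]
```

>>> play_rows(deltas=[[3,-4,0,0,0,-2.9,22.5],[3,-5,0,0,0,-2.9,22.5],[2,-5,0,0,0,-2.9,22.5],[2,-4,0,0,0,-2.9,22.5],[2,-5,0,0,0,-2.9,22.5],[2,-5,0,0,0,-2.9,22.5],[2,-5,0,0,0,-2.9,22.5],[1,-5,0,0,0,-2.9,22.5]])

```text
clock: 7.0
position: [0.6503, 0.0283, 0.0539]
tool_rot: [-1.273, 1.568, 2.119]
force: [-3.3, 10.4, 2.7]
grip_width: 0.0229
```

>>> play_rows(deltas=[[1,-5,0,0,0,-2.9,22.5]])

```text
clock: 7.12
position: [0.6517, 0.0226, 0.054]
tool_rot: [-1.45, 1.57, 1.892]
force: [-0.6, 3.0, 0.5]
grip_width: 0.0226
```

```bash
python3 c.py w5.png
```

```text
[0.6517 0.0226 0.054 ] [-0.6  3.   0.5] [-0.06  0.72 -0.1   1.62  0.09  0.8  -1.57]
red W [(2044, [276.1, 274.1], [257, 241, 39, 65])]
  T []
  S [(13, [255.6, 229.5], [251, 228, 9, 4])]
blue W [(6666, [38.4, 40.7], [0, 0, 88, 89]), (190, [157.8, 410.4], [144, 398, 24, 22])]
  T [(157, [194.6, 146.9], [190, 140, 11, 16]), (7, [212.4, 204.3], [212, 203, 2, 4])]
  S []
yel W []
  T []
  S [(49, [314.9, 182.3], [308, 180, 12, 7]), (18, [262.5, 264.8], [261, 262, 4, 7]), (17, [258.5, 251.3], [257, 248, 4, 7])]
```

>>> play_rows(deltas=[[1,-2.5,0,0,0,-1.4,22.5],[0,0,0,0,0,0,22.5]])

```text
clock: 7.52
position: [0.6529, 0.0188, 0.054]
tool_rot: [1.613, 1.571, -1.352]
force: [0.2, -0.2, -0.0]
grip_width: 0.0225
```

```bash
python3 c.py w6.png | egrep -v "T|blue"
```

```text
[0.6529 0.0188 0.054 ] [ 0.2 -0.2 -0. ] [-0.06  0.72 -0.09  1.62  0.08  0.8  -1.58]
red W [(2043, [276.6, 275.1], [257, 242, 40, 65])]
  S []
  S []
yel W []
  S [(54, [314.7, 182.1], [308, 180, 12, 7]), (19, [258.2, 252.1], [256, 249, 5, 7]), (18, [262.5, 264.8], [261, 262, 4, 7])]
```

Forces dropped to zero after the detent peak. I'll open, lift clear, move above the grip while turning the jaw across the board, and check.

>>> play_rows(deltas=[[0,0,0,0,0,0,45],[0,0,0,0,0,0,45],[0,0,30,0,0,0,45],[0,0,40,0,0,0,45],[0,0,40,0,0,0,60]])

```text
clock: 8.3
position: [0.6527, 0.0192, 0.1652]
tool_rot: [-0.265, 1.571, 3.055]
force: [-0.4, 0.2, -0.4]
grip_width: 0.0598
```

>>> play_rows(deltas=[[-15,10,0,0,0,10,60],[-15,10,0,0,0,10,60],[-15,10,0,0,0,10,60],[-15,10,0,0,0,10,60],[-15,10,0,0,0,10,60],[-15,10,0,0,0,10,60],[-15,10,0,0,0,10,60],[-15,10,0,0,0,10,60]])

```text
clock: 9.3
position: [0.5324, 0.0994, 0.1641]
tool_rot: [1.185, 1.571, -0.377]
force: [0.5, -0.1, -0.3]
grip_width: 0.0598
```

```bash
python3 c.py w7.png; python3 - <<'E'
import cv2,numpy as np
w=cv2.imread('pics/w7.png'); s=cv2.imread('pics/w7.png_s.png'); t=cv2.imread('pics/w7.png_t.png')
cv2.imwrite('pics/w7c.png',np.hstack([cv2.resize(w,(400,300)),cv2.resize(s[180:290,190:337],(400,300),interpolation=cv2.INTER_CUBIC)]))
E
```

```text
[0.5324 0.0994 0.1641] [ 0.5 -0.1 -0.3] [ 0.06  0.46 -0.47  1.83  0.26  0.91 -0.52]
red W [(945, [293.1, 266.8], [245, 255, 97, 24]), (238, [419.7, 299.4], [407, 292, 23, 16])]
  T [(80, [241.6, 199.6], [238, 188, 8, 26]), (24, [246.3, 165.0], [244, 163, 6, 5])]
  S [(38, [249.3, 228.2], [240, 225, 20, 7]), (16, [215.8, 202.0], [213, 200, 6, 4])]
blue W [(3868, [530.6, 72.0], [484, 32, 76, 81]), (1388, [280.7, 219.0], [262, 192, 38, 53])]
  T [(18, [191.4, 141.8], [190, 140, 6, 6])]
  S [(69, [231.4, 226.7], [226, 223, 13, 9])]
yel W [(331, [169.1, 184.3], [154, 171, 31, 27]), (276, [212.4, 218.2], [199, 206, 27, 28])]
  T []
  S [(50, [314.6, 182.1], [308, 180, 12, 7]), (28, [262.5, 265.0], [260, 262, 6, 7]), (26, [258.0, 252.0], [256, 248, 5, 8])]
```

View pics/w7c.png

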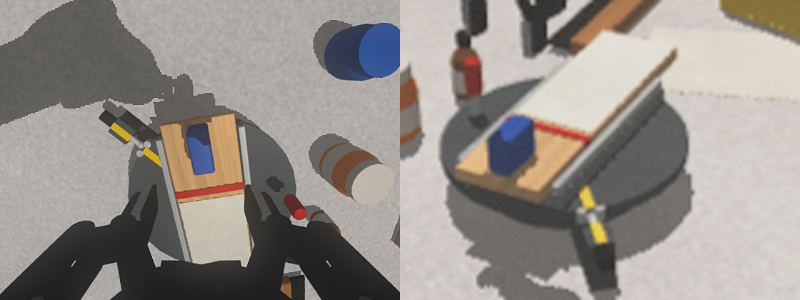

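Both views show the disc stripe lined up with the plunger stripe, with the bumps straddling the plunger tip: wrist crop (120,133)/(150,158), side crop (592,205)/(595,235). The board is still back in its channel, with the grip block near wrist crop (201,148).

```bash
python3 - <<'E'
from m import *
from scipy.spatial.transform import Rotation as Ro
i=vision.camera_info('wrist'); it=vision.camera_info('top')
A=np.array([.5483,.0041]); ang=lambda v:np.arctan2(v[1],v[0])
post=plane(it,246.3,165,.110)[:2]; print('post',post,np.hypot(*(post-A)),'h',ang(post-A)-np.pi/2)
mw=plane(i,293.1,266.8,.082)[:2]; mt=plane(it,241.6,199.6,.082)[:2]; print('mark',mw,mt)
pl=plane(i,169.1,184.3,.050)[:2]; ns=plane(i,212.4,218.2,.052)[:2]; print('pl',pl,ang(pl-A),'ns',ns,ang(ns-A))
im=cv2.imread('pics/w7.png')[:,:,::-1].copy()
m=cv2.inRange(cv2.cvtColor(im,cv2.COLOR_RGB2HSV),np.array((105,120,20)),np.array((130,255,255))); m[:,:220]=0;m[:,340:]=0;m[:150]=0;m[260:]=0
c=max(cv2.findContours(m,0,2)[0],key=cv2.contourArea); print(cv2.minAreaRect(c)); 
h=ang(post-A)-np.pi/2; ex=np.array([np.cos(h),np.sin(h)])
for M in (mw,mt): print('grip pred',M-.065*ex,'mark in bed',(M-A)@ex-.11, (M-A)@[-ex[1],ex[0]])
print('blue centre ray',plane(i,280.7,219,.101))
for z in (.082,.12): 
  g=mw-.065*ex; print([np.round(proj(i,[*(g+a*.025*ex+b*.012*np.array([-ex[1],ex[0]])),z]),0).tolist() for a,b in((-1,-1),(-1,1),(1,1),(1,-1))])
print(cv2.boundingRect(c))
M=Ro.from_euler('xyz',telemetry.observe()['tool_rot']).as_matrix(); print('jaw yaw',np.degrees(ang(M[:2,1])), M[:,0])
E
```

```text
post [0.65277232 0.02199692] 0.10599417691629016 h -1.4011354408987438
mark [0.54298058 0.03517847] [0.55026735 0.03800819]
pl [0.42434088 0.10550984] 2.455917574760244 ns [0.46452353 0.07189257] 2.461262388360801
((281.3916931152344, 215.9403076171875), (54.3779296875, 30.118473052978516), 79.04593658447266)
grip pred [0.53200546 0.0992452 ] mark in bed -0.14153041883605189 4.4996722322240745e-06
grip pred [0.53929223 0.10207493] mark in bed -0.14308915937850475 0.007664442024037601
blue centre ray [0.53146125 0.08892667 0.101     ]
[[262.0, 174.0], [291.0, 170.0], [300.0, 225.0], [273.0, 229.0]]
[[259.0, 185.0], [292.0, 180.0], [302.0, 242.0], [271.0, 247.0]]
(262, 192, 38, 53)
jaw yaw 0.11596535578319585 [ 2.34177966e-04  5.95460852e-05 -9.99999971e-01]
```

>>> play_rows(deltas=[[0,0,-20,0,0,4.7,60],[0,0,-20,0,0,4.7,60],[0,0,-25,0,0,0,60],[0,0,-20,0,0,0,60],[0,0,-15,0,0,0,60],[0,0,-7,0,0,0,60],[0,0,0,0,0,0,60]])

```text
clock: 10.32
position: [0.5329, 0.0992, 0.0569]
tool_rot: [-1.169, 1.571, -2.573]
force: [0.3, 0.0, -0.3]
grip_width: 0.06
```

>>> play_rows(deltas=[[0,0,0,0,0,0,28],[0,0,0,0,0,0,20],[0,0,0,0,0,0,20],[0,0,0,0,0,0,20]], grip_force=30)

```text
clock: 10.82
position: [0.5334, 0.0993, 0.0576]
tool_rot: [1.496, 1.57, 0.092]
force: [0.2, -1.2, 6.9]
grip_width: 0.0233
```

```bash
python3 c.py w8.png|egrep -v "^yel"; python3 - <<'E'
import cv2,numpy as np
w=cv2.imread('pics/w8.png'); s=cv2.imread('pics/w8.png_s.png')
cv2.imwrite('pics/w8c.png',np.hstack([cv2.resize(w,(400,300)),cv2.resize(s[160:280,170:330],(400,300),interpolation=cv2.INTER_CUBIC)]))
E
```

```text
[0.5334 0.0993 0.0576] [ 0.2 -1.2  6.9] [ 0.03  0.61 -0.44  1.91  0.39  0.7  -0.48]
red W [(903, [280.3, 350.9], [246, 344, 71, 14])]
  T [(24, [246.3, 165.0], [244, 163, 6, 5]), (22, [240.4, 190.7], [238, 187, 5, 9])]
  S [(37, [249.4, 228.2], [240, 225, 19, 8])]
blue W [(5982, [279.8, 278.0], [253, 215, 56, 123])]
  T [(157, [194.6, 146.9], [190, 140, 11, 16])]
  S [(8, [230.1, 224.1], [229, 223, 3, 3])]
  T []
  S [(53, [314.8, 182.1], [308, 180, 12, 7]), (26, [258.0, 252.0], [256, 248, 5, 8]), (22, [262.4, 264.5], [260, 262, 5, 7])]
```

View pics/w8c.png

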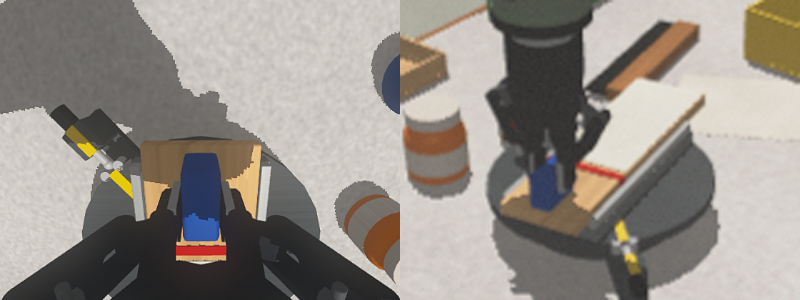

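The jaws hold the blue block at 23 mm, visible at wrist crop (200,197), with a light downward press. The stripes are still aligned. Now I'll slide along the channel in stages.

>>> play_rows(deltas=[[0,0,0,0,0,0,18],[0.6,-4,0,0,0,0,18],[1.3,-8,0,0,0,0,18],[1.3,-8,0,0,0,0,18],[1.3,-8,0,0,0,0,18],[1.3,-8,0,0,0,0,18],[0.7,-4,0,0,0,0,18],[0,0,0,0,0,0,18]], grip_force=60)

```text
clock: 11.98
position: [0.54, 0.0598, 0.0577]
tool_rot: [1.932, 1.569, 0.529]
force: [-0.5, 3.5, 8.1]
grip_width: 0.0227
```

```bash
cat > d.py <<'E'
from m import *
import sys
s=telemetry.observe(); im,i=grab('wrist',sys.argv[1]); it=vision.camera_info('top'); t,_=grab('top',sys.argv[1]+'_t.png'); d,isd=grab('side',sys.argv[1]+'_s.png')
print(s['position'].round(4),s['force'].round(1),s['moment'].round(2),s['grip_width'])
A=np.array([.5483,.0041]); h=-1.405; ex=np.array([np.cos(h),np.sin(h)]); ey=np.array([-ex[1],ex[0]])
for a,c,x in (('W',im,i),('T',t,it),('S',d,isd)):
    roi=(0,0,560,420) if a=='W' else (195,140,330,280)
    for b in blobs(c,*R['red'],roi,8)[:3]:
        p=plane(x,*b[1],.082)[:2]-A; print(a,'red',b,'bed',round(p@ex-.11,4),round(p@ey,4))
    print(a,'yel',[b[:2] for b in blobs(c,*R['yel'],roi,8)[:3]])
E
python3 d.py w9.png
```

```text
[0.54   0.0598 0.0577] [-0.5  3.5  8.1] [0.45 0.12 0.03] 0.022678818240569346
W red (869, [280.1, 350.7], [246, 344, 71, 14]) bed -0.1019 -0.0006
W red (54, [447.8, 329.2], [438, 324, 27, 14]) bed -0.1162 0.1016
W yel [(893, [103.0, 132.4]), (616, [163.8, 195.6])]
T red (26, [246.5, 165.0], [244, 163, 6, 5]) bed -0.1106 0.113
T yel []
S red (37, [257.5, 221.2], [248, 219, 19, 6]) bed -0.1065 -0.0191
S red (15, [215.7, 201.8], [214, 200, 5, 4]) bed -0.069 0.139
S yel [(604, [320.1, 171.5]), (21, [257.8, 251.9]), (20, [262.6, 265.0])]
```

>>> play_rows(deltas=[[0.7,-5,0,0,0,0,18],[1.6,-9,0,0,0,0,18],[1.6,-9,0,0,0,0,18],[1.6,-9,0,0,0,0,18],[1.6,-9,0,0,0,0,18],[1.6,-9,0,0,0,0,18],[1.6,-9,0,0,0,0,18],[0.7,-5,0,0,0,0,18]])

```text
clock: 13.12
position: [0.551, -0.0038, 0.0577]
tool_rot: [2.164, 1.569, 0.761]
force: [-1.3, 7.9, 8.4]
grip_width: 0.0231
```

>>> play_rows(deltas=[[1,-6,0,0,0,0,18],[1,-6,0,0,0,0,18],[0.5,-3,0,0,0,0,18],[0,0,0,0,0,0,18]])

```text
clock: 13.62
position: [0.5535, -0.019, 0.0577]
tool_rot: [1.974, 1.569, 0.571]
force: [-0.1, 4.0, 7.5]
grip_width: 0.0229
```

```bash
python3 d.py w10.png
```

```text
[ 0.5535 -0.019   0.0577] [-0.1  4.   7.5] [0.78 0.18 0.01] 0.02285335261814284
W red (850, [280.1, 350.7], [247, 344, 70, 14]) bed -0.022 -0.0003
W red (837, [514.0, 240.6], [498, 223, 33, 35]) bed -0.0948 0.1301
W red (10, [474.5, 236.4], [470, 233, 10, 8]) bed -0.0976 0.1059
W yel [(867, [149.4, 56.2]), (175, [98.9, 4.1])]
T yel []
S red (28, [271.3, 207.9], [263, 206, 17, 6]) bed -0.0272 -0.0192
S red (17, [216.1, 201.8], [214, 200, 5, 4]) bed -0.0685 0.138
S yel [(610, [320.2, 171.5]), (21, [262.6, 265.1]), (18, [257.7, 251.9])]
```

>>> play_rows(deltas=[[0.7,-4,0,0,0,0,18],[1.1,-7,0,0,0,0,18],[1.1,-7,0,0,0,0,18],[0.7,-4,0,0,0,0,18],[0,0,0,0,0,0,18],[0,0,0,0,0,0,18]])

```text
clock: 14.52
position: [0.5572, -0.0411, 0.0577]
tool_rot: [1.803, 1.569, 0.4]
force: [-1.1, 3.8, 7.3]
grip_width: 0.0227
```

```bash
python3 d.py w11.png; python3 - <<'E'
import cv2,numpy as np
w=cv2.imread('pics/w11.png'); s=cv2.imread('pics/w11.png_s.png')
cv2.imwrite('pics/w11c.png',np.hstack([cv2.resize(w[220:420,180:380],(400,400)),cv2.resize(s[170:270,210:310],(400,400),interpolation=cv2.INTER_CUBIC)]))
E
```

```text
[ 0.5572 -0.0411  0.0577] [-1.1  3.8  7.3] [ 0.71  0.09 -0.03] 0.02272668518864589
W red (958, [525.4, 192.5], [509, 173, 34, 38]) bed -0.1002 0.1301
W red (861, [280.2, 350.7], [247, 344, 70, 14]) bed 0.0005 -0.0003
W red (30, [496.7, 164.1], [483, 160, 29, 9]) bed -0.1151 0.1104
W yel [(763, [148.2, 16.0])]
T yel [(16, [218.2, 242.5])]
S red (27, [274.8, 204.3], [267, 202, 17, 6]) bed -0.0048 -0.0186
S red (17, [216.1, 201.8], [214, 200, 5, 4]) bed -0.0685 0.138
S yel [(584, [320.6, 171.3]), (24, [262.6, 265.4]), (18, [257.8, 252.1])]
```

View pics/w11c.png

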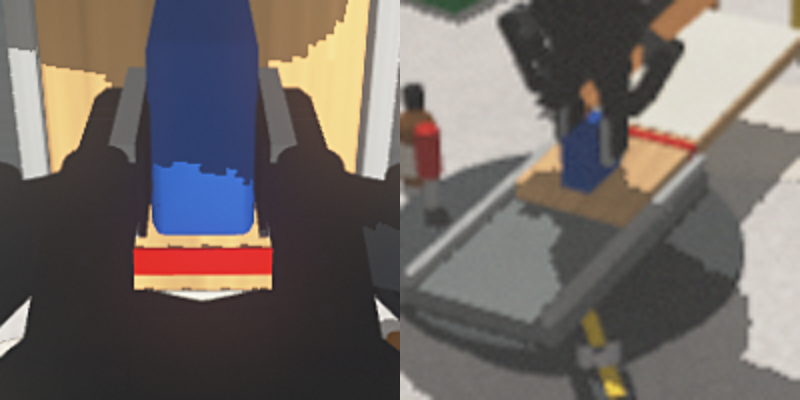

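The side crop shows the red line's near end at (695,148), next to the rail's front end at about (705,156). The plunger stripes remain in line. I'll do a direct edge check by ray.

```bash
python3 - <<'E'
from m import *
i=vision.camera_info('side'); A=np.array([.5483,.0041]); h=-1.405; ex=np.array([np.cos(h),np.sin(h)]); ey=np.array([-ex[1],ex[0]])
for n,u,v,z in (('rail end',286.3,208.8,.077),('red end',283.7,207,.082)):
    p=plane(i,u,v,z)[:2]-A; print(n,p@ex-.11,p@ey)
# predicted pixels in the crop for the true edge corner
for n,x,y,z in (('rail outer front top',.11,-.0575,.077),('rail inner',.11,-.0475,.077),('red near end',.11,-.045,.082),('red far end',.11,.045,.082)):
    q=proj(i,[*(A+x*ex+y*ey),z]); print(n,(q[0]-210)*4+400,(q[1]-170)*4)
s=cv2.imread('pics/w11.png_s.png')[192:222,265:300]; cv2.imwrite('pics/e.png',cv2.resize(s,(700,600),interpolation=cv2.INTER_NEAREST))
E
```

```text
rail end -0.004887808822708256 -0.0551890309991591
red end -0.006879597093905135 -0.047963842093436015
rail outer front top 711.2076131292936 152.8239302909775
rail inner 698.5483927311031 149.57556138242774
red near end 695.4204751007012 142.66775076711804
red far end 584.4695636900044 114.34058034279064
```

View pics/e.png

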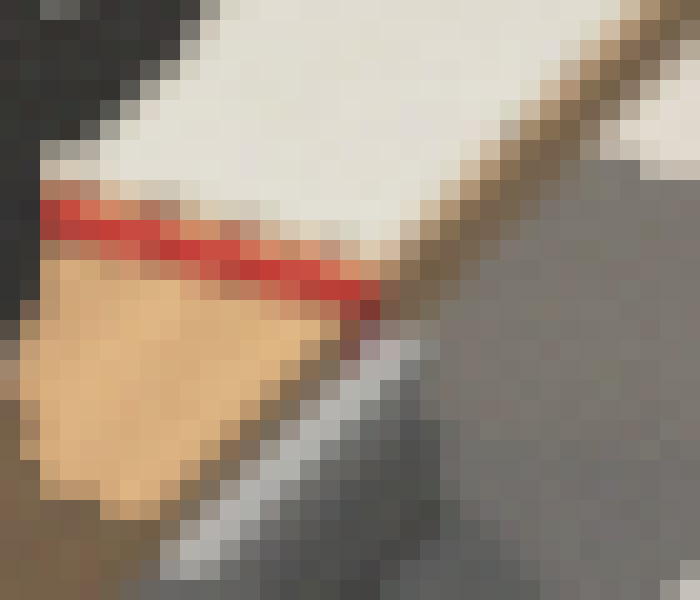

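The close-up shows the red line's end at (375,295), level with the rail's front end at (425,345). The relative offset is about −2 mm by the side view and +0.5 mm by the wrist view, both inside ±8 mm. The jaws hold, pressing down with ~7 N, and the stripes are aligned, so I'm handing in.

```bash
python3 -c "
from h import *
s=telemetry.observe(); print(s['force'],s['grip_width'],abs(s['qd']).max(),s['clock']); print(workorder.job_done())"
```

```text
[0.86297453 2.64813475 6.57538288] 0.02270040133740744 0.0020642320192957512 14.675
the job is handed in; nothing more can be done
None
```

I turned the turntable about 0.87 rad clockwise by its red post until it clicked into the detent. I then gripped the blue block across the board and slid the board about 142 mm along its channel. I handed the job in at 14.7 s, still holding it; no verdict was reported.

**Last checks:**
- **Detent:** the disc and plunger stripes were in line, with the bumps either side of the plunger tip, and they stayed put through the slide.
- **Red line:** +0.5 mm from the bed's front edge by the wrist camera and about −2 mm relative to the rail end by the side camera. Lateral offset was −0.3 mm.
- **Hold:** the grip read 22.7 mm on the 24 mm block. The tool was pressing down with about 6.6 N, and the arm was at rest.
- **Tilt:** I did not measure it directly. The tool height did not change during the slide, and the pictures showed the board lying flat.

**Disagreements:**
- **Fingertip height:** the fingertips end about 30 mm higher than the reported TCP position. My first grasp at the post closed above the sleeve without touching it. The side camera showed the cause, and I allowed for it in both grasps after that.
- **Side camera offset:** the side camera's absolute positions came out about 5 mm short of the wrist camera's along the bed, so I used it only for relative checks.

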